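# Nudge two balm tins into the wells of a display board

### The job

Two flat round tins lie loose on the wooden display board. With your fingertips, gently push each tin across the board until it drops fully home into the well of its own size, the larger tin into the larger well and the smaller into the smaller. Do not pick the tins up, and leave the cotton pads, the cream pot and the candle where they are.

Things in the scene. Friction and masses are not known exactly. Their poses are not given: they have to be found in the camera images.
- display_board: Flat smooth wooden board fixed to the counter, 200 x 240 x 18 mm (its x, y, z), with a flush darker border. Origin: centre of its underside, z up, top 18 mm above; yawed up to 0.25 rad. Two round blind wells 10 mm deep in its far half, 110 mm apart, each 5 mm wider than its tin, with a 1 mm chamfer at the mouth. No lip keeps a tin from going over the board's edge.
- large_well (a point): Centre of the floor of the larger well, 61 mm in diameter; in the board's frame at x +45, y +55, z +8 mm. The board's top is 10 mm above this point.
- small_well (a point): Centre of the floor of the smaller well, 45 mm in diameter; in the board's frame at x +45, y -55, z +8 mm. The board's top is 10 mm above this point.
- large_tin: Closed flat round aluminium tin, 56 mm in diameter, 12 mm high, about 60 g, loose, slides under a light push. Origin at the centre of its underside, z up. It starts lying flat on the near half of the board, either side. Seated in its well it still stands 2 mm proud of the board's top.
- small_tin: The same in small: 40 mm in diameter, 12 mm high, about 40 g, loose. Origin at the centre of its underside, z up. It starts lying flat on the near half of the board, on the side the large tin is not, at least 20 mm clear of it. Seated it stands 2 mm proud. It would also drop into the larger well, which is wrong and cannot be undone by pushing.
- cotton_pads: Bystander: loose stack of white cotton pads, 59 mm in diameter, 41 mm high, on the counter beside the board's left (+y) edge. Origin at the centre of its underside. Tall fixed bottles up to 220 mm high stand farther left and behind, the nearest (150 mm high) 30 mm or more from the board's far left corner: travel above or in front of them.
- cream_pot: Bystander: loose round cream pot, 60 mm in diameter, 38 mm high, on the counter behind the board's far (+x) edge, towards the right. Origin at the centre of its underside.
- candle: Bystander: loose green apple-shaped candle, about 36 mm wide, 41 mm high, on the counter behind the board's far (+x) edge, left of the cream pot. Origin at the centre of its underside.
Not all that is in view belongs to the job. What is shaped like the large_tin but pink or turquoise is not meant. Leave any purple look-alike of the small_tin alone.

How it is judged:
By the outcome, as a careful person would: the job done as asked, in the order asked, and still so for the second after the job is handed in, with the robot touching nothing.
It also fails if it takes over 58 s, if anything falls off the work surface, if the arm or the gripper's body presses on something with over 40 N, if the wrist force passes 120 N, or if a joint passes its speed limit or range.

### The arm

A 6-joint arm with a two-finger parallel gripper is mounted at the origin on a cart in front of the work surface, level with it; the furniture and walls round the work are solid. World frame = base frame: x ahead of the robot, y to its left, z up, the work surface at z = 0. Lengths are in m, angles in rad, forces in N, time in s.
With the tool pointing down it reaches from about 0.35 to 1 m from the base axis. Payload 7.1 kg.
Tool frame: the origin (TCP) lies between the finger pads; the fingertips stand 22 mm ahead of it and the grasp point (between the pads) lies 3 mm ahead of it; x points along the fingers, y is the direction in which the jaws open and shut, and the axes are right-handed (so a half turn about x gives the same grasp; the last joint's range is limited). The gripper opens to 85 mm and grips with 20 to 120 N. Pads are 22 mm wide; open, the fingers measure 114 mm over their backs; the gripper's body (76 mm by 85 mm) begins 54 mm behind the grasp point. The pads swing forward as they close: fully open they stand 13 mm farther back than shut.
Start: joints at [1.118, 0.423, 1.63, -0, 1.089, -0.019], TCP at [0.263, 0.567, 0.22] pointing down, gripper open.
Joint ranges: [-3, 3], [-0.9, 2.11], [0.09, 2.58], [-1.31, 4.45], [0.11, 2.69], [-2.54, 2.54]. Speed limits (rad/s): [2.39, 2.39, 3.01, 3.14, 3.14, 3.14].

### API

Orientations are given as a rotation vector (axis times angle).
In Python, from rig import manip gives the robot as it stands. The module is installed in compiled form; this text tells all that it offers. Calls block until the motion is done:
- manip.move_to(position, orientation): joint-space move of the TCP to a pose.
- manip.servo_line(position, orientation=None, rate=0.15): straight line of the TCP; orientation=None keeps the orientation; rate is the mean speed in m/s.
- manip.set_joints(angles): joint-space move.
- manip.command_gripper(opening, f_grip=None): finger opening in m; f_grip is the grip in N (None keeps the last); returns when the fingers have stopped.
- manip.hold(seconds).
- manip.solve_ik(position, orientation): joint angles nearest the present ones, or None.
- manip.camera(name): name is "side" or "top" or "wrist"; returns a dict with "image" (400x640x3 uint8, red, green, blue), "fx", "fy", "cx", "cy" (pixels), "k1" (the pictures are not rectified: a ray, as slopes to the right and down, at radius r is drawn at 1 + k1 r^2 times it, then the intrinsics apply), "cam_to_world" (4x4, takes a point from camera to world coordinates); the wrist camera has in their place "mount" (4x4, takes a point from camera to tool coordinates, whose origin is the TCP and whose axes are the tool frame's). Camera axes: x right, y down, z forward; pixel columns grow to the right and rows downward; lengths in m; the calibration is good to about 2 mm. A picture is of the moment at which its call begins: read the wrist's pose just before it. There is no depth.
A pose or a line that the arm cannot do raises manip.IKError and nothing moves.
- manip.sign_off(): hands the job in, once; it reports no verdict.
Readings, each from a call of its own:
- manip.get_time(): time.
- manip.get_joint_positions(): joint angles.
- manip.get_joint_vel(): joint speeds.
- manip.get_tau(): joint torques, N m.
- manip.get_position(): TCP position.
- manip.get_ee_rot(): TCP orientation.
- manip.get_contact_force(): force on the tool from outside, world axes, zero at the start.
- manip.get_torque(): the same for the moment, N m.
- manip.get_width(): finger opening in m.
Only numpy, scipy, OpenCV 4.12 (cv2) and the standard library are available. Lean on these libraries where they do the work, as an engineer would, in place of code of your own. Each camera call takes 0.05 s, during which the arm holds its last target.

## Working session

There is one attempt and no reset: what is moved stays moved. The work goes in short steps, each a Python script; the robot and the scene stay as the last script left them, time stands still between calls to the robot, and variables do not carry over. Pictures are saved under pics/ and viewed, and the job is handed in when it is done.

```bash
mkdir -p pics; ls; python3 - <<'E'
from rig import manip
import cv2,numpy as np
for n in ("side","top","wrist"):
    c=manip.camera(n); cv2.imwrite(f"pics/{n}0.png",c["image"][:,:,::-1])
    print(n,c["fx"],c["fy"],c["cx"],c["cy"],c["k1"]); print(np.round(c.get("cam_to_world",c.get("mount")),4))
print(manip.get_time(),manip.get_position(),manip.get_ee_rot(),manip.get_width())
E
```

```text
pics
side 438.91443826031696 438.91443826031696 321.82883064560656 200.82192710427674 -0.09684823915119056
[[-0.9995 -0.0139  0.0283  0.5694]
 [-0.0312  0.5675 -0.8228  0.5021]
 [-0.0046 -0.8233 -0.5676  0.5345]
 [ 0.      0.      0.      1.    ]]
top 453.2642562842355 453.2642562842355 318.189447617437 204.1183697832704 0.010829209127699324
[[ 0.0975 -0.9722  0.2129  0.3786]
 [-0.9952 -0.0962  0.0164 -0.2366]
 [ 0.0045 -0.2135 -0.9769  0.8926]
 [ 0.      0.      0.      1.    ]]
wrist 279.2550409374039 279.2550409374039 321.7551757028642 204.04675085489342 -0.019017660912455752
[[-7.000e-04 -2.794e-01  9.602e-01 -1.539e-01]
 [ 1.000e+00  2.000e-04  8.000e-04 -4.000e-04]
 [-5.000e-04  9.602e-01  2.794e-01 -7.080e-02]
 [ 0.000e+00  0.000e+00  0.000e+00  1.000e+00]]
0.15 [0.26248284 0.56671937 0.21929891] [ 0.3392865   1.54418115 -0.34118666] 0.08527680127322641
```

View pics/top0.png

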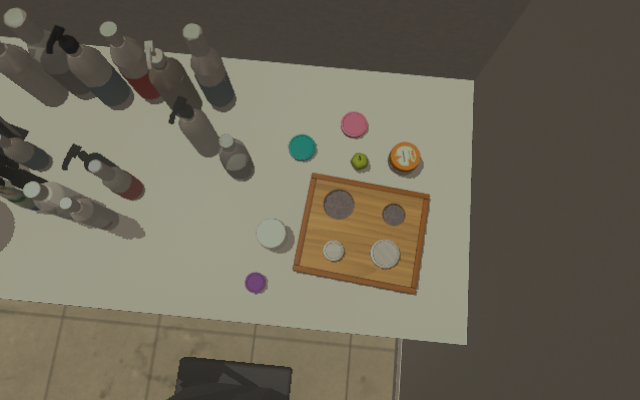

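View pics/side0.png

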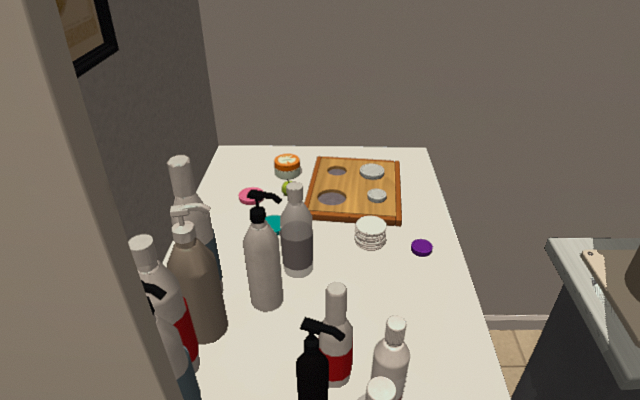

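Top view: silver tins at (385,254), larger, and (333,251), smaller, on the board's near half. Wells are at (339,205), large, and (394,215), small. Look-alikes: pink (354,124), turquoise (302,148), purple (255,283). Others: pads (271,234), candle (360,161), pot (405,157). The side view shows the same layout. Next I'll measure, with a close crop.

```bash
cat > h.py <<'E'
import numpy as np,cv2
from scipy.spatial.transform import Rotation as R
def cast(c,px,z,T=None):
    """pixels (N,2) -> world points on plane z"""
    T=c["cam_to_world"] if T is None else T
    K=np.array([[c["fx"],0,c["cx"]],[0,c["fy"],c["cy"]],[0,0,1]])
    d=np.array([c["k1"],0,0,0,0])
    n=cv2.undistortPoints(np.asarray(px,float).reshape(-1,1,2),K,d).reshape(-1,2)
    D=np.c_[n,np.ones(len(n))]@T[:3,:3].T; o=T[:3,3]
    return o+D*((z-o[2])/D[:,2])[:,None]
def proj(c,P,T=None):
    T=c["cam_to_world"] if T is None else T
    q=(np.atleast_2d(P)-T[:3,3])@T[:3,:3]
    n=q[:,:2]/q[:,2:]; n=n*(1+c["k1"]*(n**2).sum(1))[:,None]
    return n*[c["fx"],c["fy"]]+[c["cx"],c["cy"]]
def circ(P):
    A=np.c_[2*P[:,:2],np.ones(len(P))]; s=np.linalg.lstsq(A,(P[:,:2]**2).sum(1),rcond=None)[0]
    return s[:2],np.sqrt(s[2]+s[:2]@s[:2])
E
python3 - <<'E'
from h import *
from rig import manip
c=manip.camera("top"); im=np.ascontiguousarray(c["image"])
crop=im[160:305,280:445]; cv2.imwrite("pics/crop_top.png",cv2.resize(crop[:,:,::-1],None,fx=4.5,fy=4.0,interpolation=cv2.INTER_CUBIC))
hsv=cv2.cvtColor(im,cv2.COLOR_RGB2HSV)
H,S,V=cv2.split(hsv)
board=((H>5)&(H<25)&(S>90)&(V>60)).astype(np.uint8); board[:170]=0;
cs,_=cv2.findContours(board,cv2.RETR_EXTERNAL,cv2.CHAIN_APPROX_NONE); b=max(cs,key=cv2.contourArea)
P=cast(c,b.reshape(-1,2),0.018)[:,:2].astype(np.float32)
r=cv2.minAreaRect(P); print("board",r)
m=np.zeros_like(board); cv2.drawContours(m,[cv2.convexHull(b)],-1,1,-1); m=cv2.erode(m,np.ones((9,9)))
non=((S<90)&(m>0)).astype(np.uint8)
cs,_=cv2.findContours(non,cv2.RETR_EXTERNAL,cv2.CHAIN_APPROX_NONE)
for k in cs:
    if cv2.contourArea(k)<100: continue
    e=cv2.fitEllipse(k) 
    mv=V[(cv2.drawContours(np.zeros_like(board),[k],-1,1,-1)>0)].mean()
    z=0.030 if mv>120 else 0.018
    p,rr=circ(cast(c,k.reshape(-1,2),z)); print(np.round(e[0],1),cv2.contourArea(k),mv,z,np.round(p,4),"d",round(2*rr,4))
E
```

```text
board ((0.5231420993804932, -0.3123942017555237), (0.23857124149799347, 0.1987321972846985), 84.6937255859375)
[332.9 250.2] 325.0 145.72112676056338 0.03 [ 0.4801 -0.2588] d 0.0389
[384.4 253.3] 643.5 142.86277372262774 0.03 [ 0.4839 -0.3569] d 0.0545
[393.1 214.7] 329.5 94.60555555555555 0.018 [ 0.5627 -0.3706] d 0.0407
[338.4 204.3] 639.5 97.09838472834068 0.018 [ 0.573  -0.2616] d 0.0571
```

```bash
true
```

```text
(no output)
```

View pics/crop_top.png

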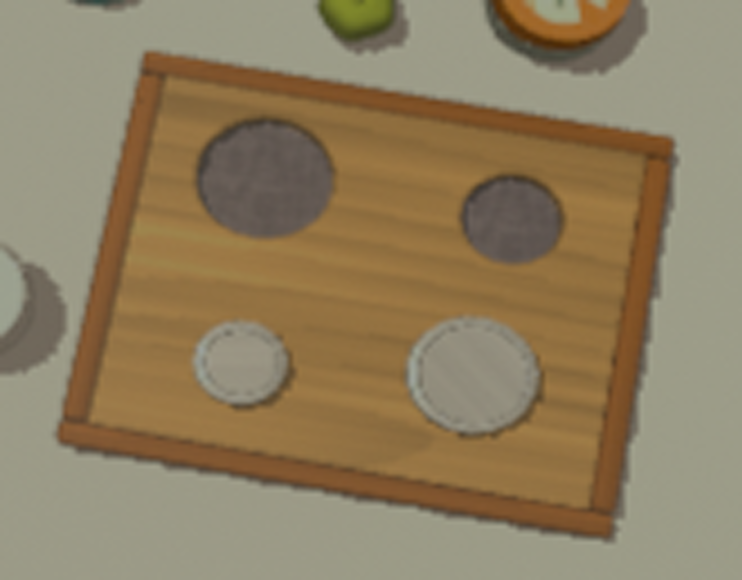

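View pics/wrist0.png

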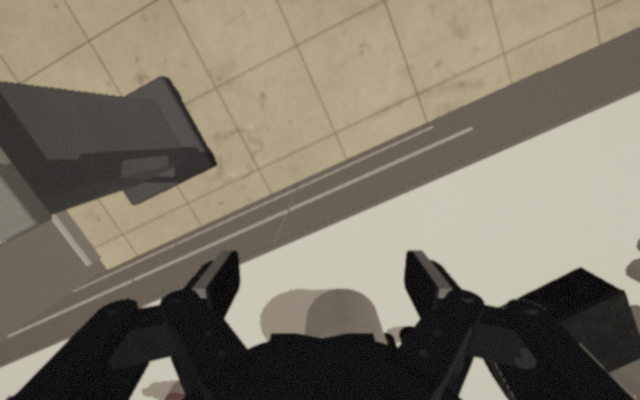

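The crop confirms both tins are silver and wells are empty, and positions agree with the stated board geometry to within 1 mm. Now I'll check IK for both tool orientations on both pushes.

```bash
cat >> h.py <<'E'
LT=np.array([.4839,-.3569]); ST=np.array([.4801,-.2588]); LW=np.array([.5730,-.2617]); SW=np.array([.5628,-.3712])
def ori(d,s=-1):
    d=np.array([d[0],d[1],0.]);d/=np.linalg.norm(d); x=np.array([0,0,-1.]); z=s*d; y=np.cross(z,x)
    return R.from_matrix(np.c_[x,y,z]).as_rotvec()
def wristT(manip):
    T=np.eye(4);T[:3,3]=manip.get_position();T[:3,:3]=R.from_rotvec(manip.get_ee_rot()).as_matrix(); return T
E
python3 - <<'E'
from h import *
from rig import manip
for a,b in((LT,LW),(ST,SW)):
  u=(b-a)/np.linalg.norm(b-a)
  for s in(-1,1):
    for off in(a-u*.045,b-u*.03):
      for z in (.045,.2,.33):
        q=manip.solve_ik([*off,z],ori(u,s)); print(s,np.round(off,3),z,None if q is None else np.round(q,2))
E
```

```text
-1 [ 0.453 -0.39 ] 0.045 [-0.73  0.63  1.78 -0.    0.74  0.02]
-1 [ 0.453 -0.39 ] 0.2 [-0.73  0.41  1.71 -0.    1.03  0.02]
-1 [ 0.453 -0.39 ] 0.33 [-0.73  0.28  1.58 -0.    1.28  0.02]
-1 [ 0.553 -0.284] 0.045 [-0.49  0.65  1.73 -0.    0.77  0.26]
-1 [ 0.553 -0.284] 0.2 [-0.49  0.44  1.65 -0.    1.05  0.26]
-1 [ 0.553 -0.284] 0.33 [-0.49  0.32  1.53 -0.    1.3   0.26]
1 [ 0.453 -0.39 ] 0.045 None
1 [ 0.453 -0.39 ] 0.2 None
1 [ 0.453 -0.39 ] 0.33 None
1 [ 0.553 -0.284] 0.045 None
1 [ 0.553 -0.284] 0.2 None
1 [ 0.553 -0.284] 0.33 None
-1 [ 0.453 -0.223] 0.045 [-0.48  0.53  1.99 -0.    0.62  2.03]
-1 [ 0.453 -0.223] 0.2 [-0.48  0.27  1.91 -0.    0.96  2.03]
-1 [ 0.453 -0.223] 0.33 [-0.48  0.13  1.77 -0.    1.24  2.03]
-1 [ 0.545 -0.347] 0.045 [-0.59  0.68  1.67 -0.    0.8   1.92]
-1 [ 0.545 -0.347] 0.2 [-0.59  0.48  1.6  -0.    1.07  1.92]
-1 [ 0.545 -0.347] 0.33 [-0.59  0.36  1.47 -0.    1.31  1.92]
1 [ 0.453 -0.223] 0.045 [-0.48  0.53  1.99 -0.    0.62 -1.11]
1 [ 0.453 -0.223] 0.2 [-0.48  0.27  1.91 -0.    0.96 -1.11]
1 [ 0.453 -0.223] 0.33 [-0.48  0.13  1.77 -0.    1.24 -1.11]
1 [ 0.545 -0.347] 0.045 [-0.59  0.68  1.67 -0.    0.8  -1.22]
1 [ 0.545 -0.347] 0.2 [-0.59  0.48  1.6  -0.    1.07 -1.22]
1 [ 0.545 -0.347] 0.33 [-0.59  0.36  1.47 -0.    1.31 -1.22]
```

```bash
python3 - <<'E'
from h import *
from rig import manip
u=(LW-LT)/np.linalg.norm(LW-LT)
p=manip.get_position()
manip.servo_line([p[0],p[1],.33],rate=.2)
o=ori(u); s=LT-u*.048
manip.move_to([*s,.30],o)
manip.command_gripper(.030,20)
manip.servo_line([*s,.10],rate=.2)
print(manip.get_time(),manip.get_width(),manip.get_contact_force())
T=wristT(manip); c=manip.camera("wrist"); np.savez("w1.npz",T=T)
im=np.ascontiguousarray(c["image"][:,:,::-1]); M=T@c["mount"]
for w,z,r in((LT,.03,.028),(ST,.03,.02),(LW,.018,.0305),(SW,.018,.0225)):
    t=np.linspace(0,6.28,60); q=proj(c,np.c_[w[0]+r*np.cos(t),w[1]+r*np.sin(t),0*t+z],M)
    for a in q:
        if (a>0).all() and a[0]<640 and a[1]<400: im[int(a[1]),int(a[0])]=(0,0,255)
cv2.imwrite("pics/w1.png",im)
E
```

```text
6.0333 0.030104260833540137 [ 1.01344091 -0.7933819   0.84134081]
```

View pics/w1.png

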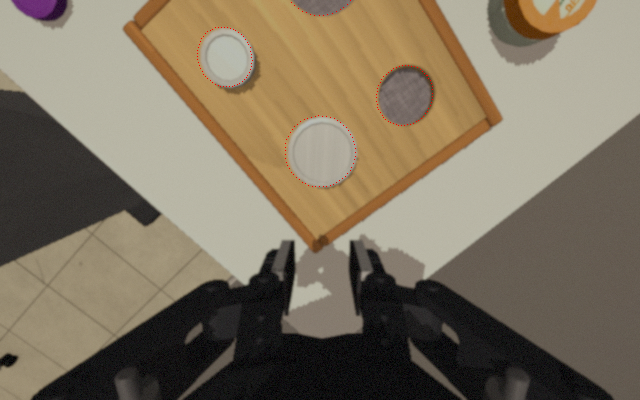

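The wrist view shows the predicted circles on the large tin (321,152), small tin (227,57) and small well (405,96), all within about 1 px. The fingertips are behind the large tin. Next, a guarded touch on the board to get the tip height.

```bash
python3 - <<'E'
from h import *
from rig import manip
u=(LW-LT)/np.linalg.norm(LW-LT); s=LT-u*.048
manip.servo_line([*s,.050],rate=.12)
f0=manip.get_contact_force(); z=.050; print(f0)
while z>.028:
    z-=.001; manip.servo_line([*s,z],rate=.03)
    f=manip.get_contact_force()-f0
    if abs(f[2])>3: break
print(z,manip.get_position(),f,manip.get_time())
manip.servo_line([*s,manip.get_position()[2]+.003],rate=.05)
print(manip.get_position(),manip.get_contact_force()-f0,manip.get_time())
T=wristT(manip); c=manip.camera("wrist")
cv2.imwrite("pics/w2.png",c["image"][:,:,::-1])
E
```

```text
[ 0.17988446  0.17703129 -0.01320866]
0.027999999999999983 [ 0.45107362 -0.39191034  0.02793949] [ 0.16247292 -0.14870894  0.17471488] 12.15
[ 0.45128672 -0.39213124  0.03125937] [ 0.5844148  -0.4079745   0.25528188] 12.4
```

View pics/w2.png

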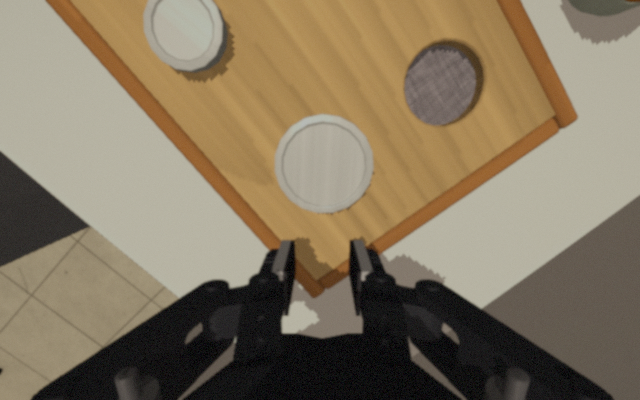

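```bash
python3 - <<'E'
from h import *
from rig import manip
T=wristT(manip); c=manip.camera("wrist"); M=c["mount"]
im=np.ascontiguousarray(c["image"][:,:,::-1])
for x in(-.02,-.01,0,.01,.022):
  print(x,[np.round(proj(c,[[x,y,z]],M)[0],1) for y in(-.015,.015) for z in(-.011,0,.011)])
print([np.round(proj(c,[[*p,.018]],T@M)[0],1) for p in (T[:2,3],)])
cv2.imwrite("pics/w3.png",cv2.resize(im[220:340,230:430],None,fx=4,fy=4,interpolation=cv2.INTER_CUBIC))
E
```

```text
-0.02 [array([292.3, 242.4]), array([292.9, 261.5]), array([293.5, 279.7]), array([350. , 242.4]), array([349.4, 261.5]), array([348.8, 279.8])]
-0.01 [array([294.1, 235. ]), array([294.7, 253.1]), array([295.2, 270.4]), array([348.2, 235. ]), array([347.7, 253.1]), array([347.2, 270.4])]
0 [array([295.7, 228.5]), array([296.2, 245.6]), array([296.7, 262.1]), array([346.7, 228.5]), array([346.2, 245.6]), array([345.8, 262.2])]
0.01 [array([297.2, 222.6]), array([297.6, 239. ]), array([298. , 254.7]), array([345.3, 222.7]), array([344.9, 239. ]), array([344.5, 254.8])]
0.022 [array([298.7, 216.5]), array([299.1, 231.9]), array([299.4, 246.8]), array([343.9, 216.5]), array([343.5, 231.9]), array([343.1, 246.8])]
[array([321.3, 237. ])]
```

View pics/w3.png

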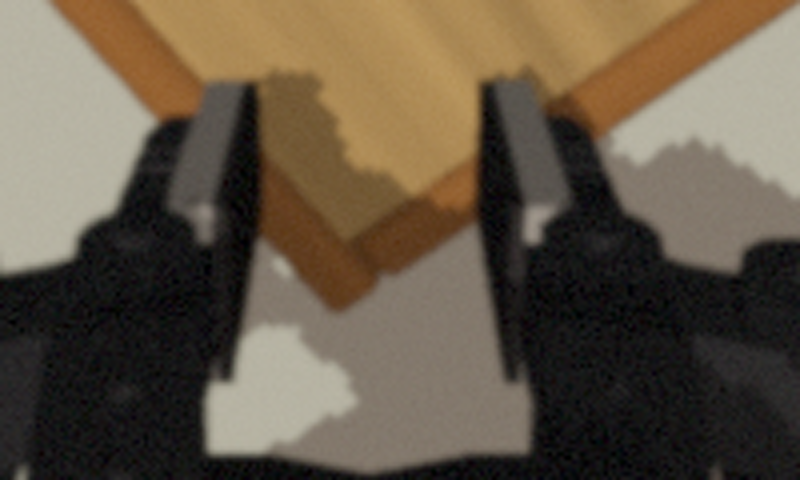

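```bash
python3 - <<'E'
from h import *
from rig import manip
u=(LW-LT)/np.linalg.norm(LW-LT); s=LT-u*.048
manip.hold(.1)
f0=manip.get_contact_force(); z=.028; 
while z>.001:
    z-=.0015; manip.servo_line([*s,z],rate=.05)
    f=manip.get_contact_force()-f0
    if abs(f[2])>2: break
print(z,manip.get_position(),f,manip.get_width(),manip.get_time())
c=manip.camera("wrist"); c2=manip.camera("side"); c3=manip.camera("top")
cv2.imwrite("pics/w4.png",c["image"][:,:,::-1])
cv2.imwrite("pics/s4.png",cv2.resize(c2["image"][120:260,260:460,::-1],None,fx=4,fy=4,interpolation=cv2.INTER_CUBIC))
cv2.imwrite("pics/t4.png",c3["image"][:,:,::-1])
E
```

```text
0.005499999999999993 [ 0.45129034 -0.39211447  0.00621258] [-0.3613554   2.03036673  7.90078732] 0.029805250909030953 16.35
```

View pics/w4.png

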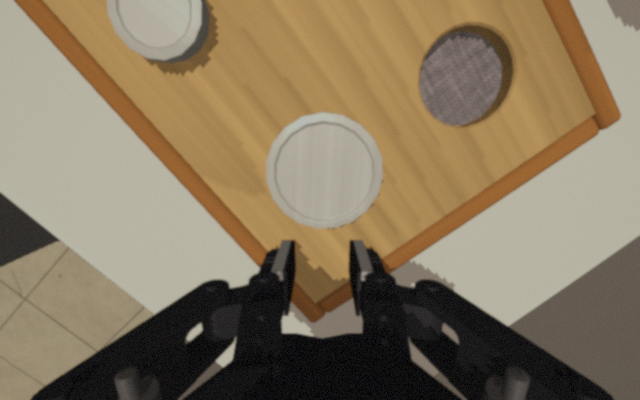

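View pics/s4.png

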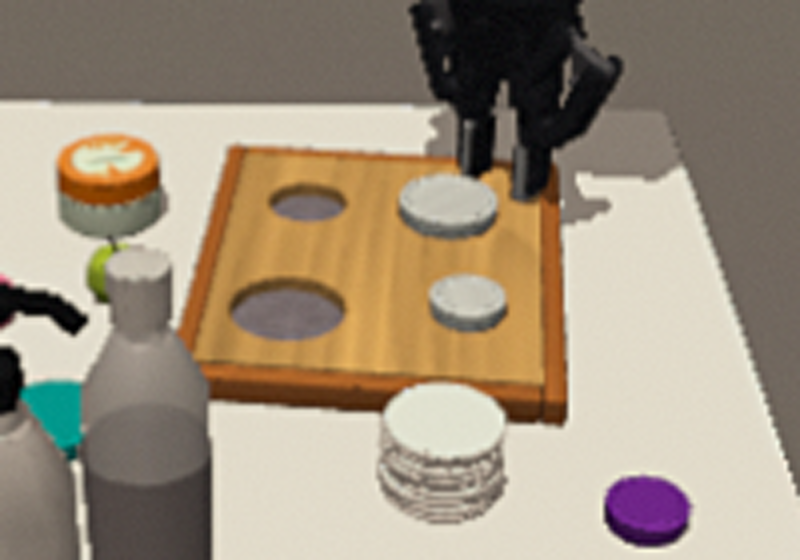

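Contact at TCP z≈0.0065, so at this opening the tips are about 12 mm behind the TCP, which matches the camera estimate (and not the stated 22 mm ahead). Nothing has moved. Now I'll push the large tin with tips ~3.5 mm above the board, stopping 18 mm short to look.

```bash
cat >> h.py <<'E'
def discs(c,T,z,guess,r,name,mode):
    """fit circle on plane z around guess from the wrist/top image; mode tin|well"""
    im=np.ascontiguousarray(c["image"]); H,S,V=cv2.split(cv2.cvtColor(im,cv2.COLOR_RGB2HSV))
    t=np.linspace(0,2*np.pi,80); q=proj(c,np.c_[guess[0]+1.5*r*np.cos(t),guess[1]+1.5*r*np.sin(t),0*t+z],T)
    m=np.zeros(S.shape,np.uint8); cv2.fillPoly(m,[q.astype(np.int32)],1)
    b=((S<70)&(V>105)) if mode=="tin" else ((S<80)&(V<150)&(V>40))
    b=cv2.morphologyEx((b&(m>0)).astype(np.uint8),cv2.MORPH_OPEN,np.ones((3,3)))
    cs,_=cv2.findContours(b,cv2.RETR_EXTERNAL,cv2.CHAIN_APPROX_NONE)
    k=cv2.convexHull(max(cs,key=cv2.contourArea)).reshape(-1,2)
    P=cast(c,k,z,T); p,rr=circ(P); print(name,np.round(p,4),"d",round(2*rr,4)); return p,rr
E
python3 - <<'E'
from h import *
from rig import manip
u=(LW-LT)/np.linalg.norm(LW-LT); s=LT-u*.048
manip.servo_line([*s,.010],rate=.05)
e=LW-u*(.034+.018)
manip.servo_line([*e,.010],rate=.045)
print(manip.get_time(),manip.get_position(),manip.get_contact_force())
T=wristT(manip); c=manip.camera("wrist"); M=T@c["mount"]
im=np.ascontiguousarray(c["image"][:,:,::-1])
p,_=discs(c,M,.030,LW-u*.018,.028,"tin","tin")
t=np.linspace(0,6.28,100)
for w,z,r in((LW,.018,.0305),(p,.03,.028)):
    q=proj(c,np.c_[w[0]+r*np.cos(t),w[1]+r*np.sin(t),0*t+z],M)
    for a in q:
        if (a>0).all() and a[0]<640 and a[1]<400: im[int(a[1]),int(a[0])]=(0,0,255)
n=np.array([-u[1],u[0]]); d=p-LW; print("along",d@u,"lat",d@n, "tcp->tin",(p-T[:2,3])@u,(p-T[:2,3])@n)
cv2.imwrite("pics/w5.png",im)
E
```

```text
19.7083 [ 0.53741572 -0.29972868  0.010017  ] [-0.34877008  0.45156836 -0.33351817]
tin [ 0.5673 -0.2692] d 0.0654
along -0.009382603099201178 lat -0.0009189284362211582 tcp->tin 0.0426983142754873 -0.0009133163139241974
```

View pics/w5.png

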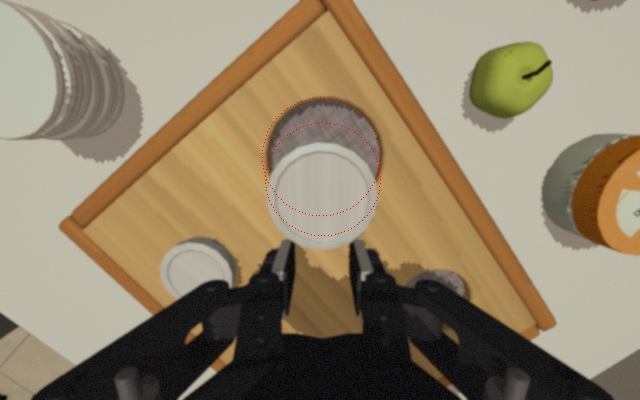

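Wrist view: the tin is at (322,196), its front edge over the well at (323,157), laterally centred. My mask caught some well floor, so I'll tighten it and refit.

```bash
sed -i 's/V>105/V>T_V/; s/^def discs/T_V=135\ndef discs/' h.py; python3 - <<'E'
from h import *
import h
from rig import manip
u=(LW-LT)/np.linalg.norm(LW-LT);n=np.array([-u[1],u[0]])
T=wristT(manip); c=manip.camera("wrist"); M=T@c["mount"]
S=cv2.cvtColor(np.ascontiguousarray(c["image"]),cv2.COLOR_RGB2HSV)
print(S[196,322],S[125,322],S[240,322],S[160,322])
for v in (135,150):
    h.T_V=v
    p,_=discs(c,M,.030,LW-u*.018,.028,"tin","tin")
    d=p-LW; print("along",d@u,"lat",d@n, "tcp->tin",(p-T[:2,3])@u,(p-T[:2,3])@n)
E
```

```text
[ 23  28 183] [  8  33 123] [ 25  24 184] [ 23  28 184]
tin [ 0.5614 -0.2742] d 0.0556
along -0.017059747082509874 lat -0.00010754220556017542 tcp->tin 0.03503978124990063 -0.00011753561981116931
tin [ 0.5612 -0.2746] d 0.055
along -0.017479464960993448 lat -0.0002198199872404874 tcp->tin 0.03462006337141705 -0.00022981340149147954
```

```bash
python3 - <<'E'
from h import *
from rig import manip
u=(LW-LT)/np.linalg.norm(LW-LT);n=np.array([-u[1],u[0]])
e=LW-u*.0345
manip.servo_line([*e,.010],rate=.03)
print(manip.get_time(),manip.get_position(),manip.get_contact_force())
T=wristT(manip); c=manip.camera("wrist"); M=T@c["mount"]
im=np.ascontiguousarray(c["image"][:,:,::-1])
for z in(.030,.020):
    p,_=discs(c,M,z,LW,.028,"tin","tin"); d=p-LW; print("along",d@u,"lat",d@n)
cv2.imwrite("pics/w6.png",im)
E
```

```text
20.5417 [ 0.54941829 -0.28676417  0.00994633] [0.12133233 1.22993672 0.09607077]
tin [ 0.5748 -0.2604] d 0.0515
along 0.00221792278950598 lat -0.0004323436320916663
tin [ 0.5731 -0.2622] d 0.0554
along -0.00031965680860076016 lat -0.00044942636941119147
```

View pics/w6.png

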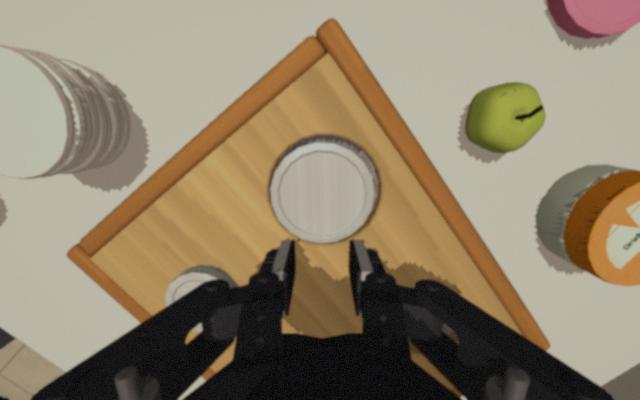

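Large tin is in: rim at (324,190), fit at z=0.020 gives d 55.4 mm, as measured before, 0.5 mm off centre. Before the small tin, I'll check pad clearance and move round.

```bash
python3 - <<'E'
from h import *
from rig import manip
u=(SW-ST)/np.linalg.norm(SW-ST);n=np.array([-u[1],u[0]])
c=manip.camera("top"); print("pads",cast(c,[[271,234]],.041))
p=manip.get_position()
v=(LW-LT)/np.linalg.norm(LW-LT); 
manip.servo_line([*(p[:2]-v*.006),.10],rate=.15)
s=ST-u*.040
manip.move_to([*s,.09],ori(u))
manip.command_gripper(.024,20)
print(manip.get_time(),manip.get_position(),manip.get_width())
T=wristT(manip); c=manip.camera("wrist"); M=T@c["mount"]
im=np.ascontiguousarray(c["image"][:,:,::-1])
p,_=discs(c,M,.030,ST,.02,"small","tin")
q,_=discs(c,M,.018,SW,.0225,"swell","well")
t=np.linspace(0,6.28,100)
for w,z,r in((SW,.018,.0225),(p,.03,.02)):
    for a in proj(c,np.c_[w[0]+r*np.cos(t),w[1]+r*np.sin(t),0*t+z],M):
        if (a>0).all() and a[0]<640 and a[1]<400: im[int(a[1]),int(a[0])]=(0,0,255)
cv2.imwrite("pics/w7.png",im)
E
```

```text
pads [[ 0.4977666  -0.13897558  0.041     ]]
23.1917 [ 0.45649964 -0.22664406  0.08996407] 0.02387075660812003
small [ 0.4812 -0.2598] d 0.0391Traceback (most recent call last):
  File "<stdin>", line 15, in <module>
  File "h.py", line 34, in discs
    k=cv2.convexHull(max(cs,key=cv2.contourArea)).reshape(-1,2)
                     ~~~^^^^^^^^^^^^^^^^^^^^^^^^
ValueError: max() iterable argument is empty
```

View image.

```bash
python3 - <<'E'
from h import *
from rig import manip
u=(SW-ST)/np.linalg.norm(SW-ST)
T=wristT(manip); c=manip.camera("wrist"); M=T@c["mount"]
im=np.ascontiguousarray(c["image"][:,:,::-1])
t=np.linspace(0,6.28,100)
for w,z,r in((SW,.018,.0225),(ST,.03,.02)):
    for a in proj(c,np.c_[w[0]+r*np.cos(t),w[1]+r*np.sin(t),0*t+z],M):
        if (a>0).all() and a[0]<640 and a[1]<400: im[int(a[1]),int(a[0])]=(0,0,255)
cv2.imwrite("pics/w7.png",im)
E
```

```text
(no output)
```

View pics/w7.png

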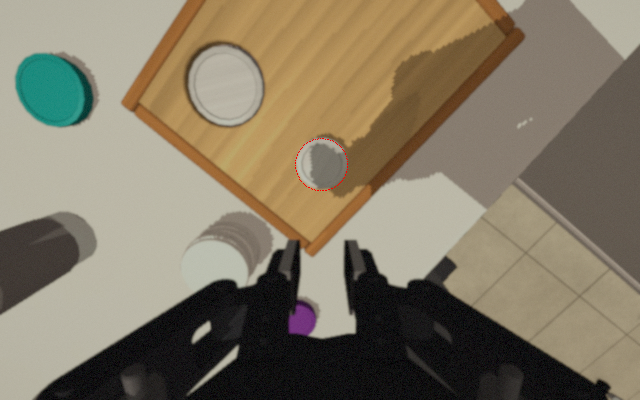

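Wrist view: the small tin is at (321,163), matching the predicted circle, the seated large tin at (226,84), the pads at (215,265) clear of the fingers. Descend and push, stopping 15 mm short.

```bash
python3 - <<'E'
from h import *
from rig import manip
u=(SW-ST)/np.linalg.norm(SW-ST);n=np.array([-u[1],u[0]])
s=ST-u*.040
manip.servo_line([*s,.010],rate=.10); print(manip.get_contact_force(),manip.get_position())
manip.servo_line([*(SW-u*(.0272+.015)),.010],rate=.045)
print(manip.get_time(),manip.get_position(),manip.get_contact_force())
T=wristT(manip); c=manip.camera("wrist"); M=T@c["mount"]
im=np.ascontiguousarray(c["image"][:,:,::-1])
p=SW-u*.015
p,_=discs(c,M,.030,p,.02,"small","tin"); d=p-SW; print("along",d@u,"lat",d@n,"tcp->tin",(p-T[:2,3])@u)
t=np.linspace(0,6.28,100)
for w,z,r in((SW,.018,.0225),(p,.03,.02)):
    for a in proj(c,np.c_[w[0]+r*np.cos(t),w[1]+r*np.sin(t),0*t+z],M):
        if (a>0).all() and a[0]<640 and a[1]<400: im[int(a[1]),int(a[0])]=(0,0,255)
cv2.imwrite("pics/w8.png",im)
E
```

```text
[-0.09450503 -0.13596541  0.5422597 ] [ 0.45672794 -0.22674374  0.01034812]
27.4417 [ 0.53775832 -0.33715187  0.00999863] [-0.37057438  0.10521409 -0.09775099]
small [ 0.5548 -0.3604] d 0.0377
along -0.01343477402467095 lat -6.355869349626148e-05 tcp->tin 0.028830585384530146
```

View pics/w8.png

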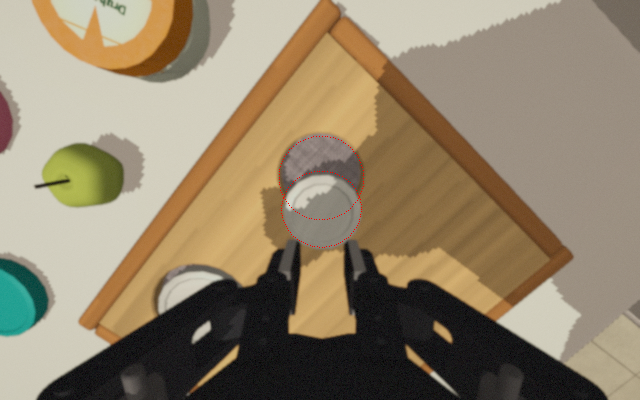

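Well (321,177) and tin (322,210) line up with the overlays. Finish the push.

```bash
python3 - <<'E'
from h import *
from rig import manip
u=(SW-ST)/np.linalg.norm(SW-ST);n=np.array([-u[1],u[0]])
manip.servo_line([*(SW-u*.0278),.010],rate=.03)
print(manip.get_time(),manip.get_position(),manip.get_contact_force())
T=wristT(manip); c=manip.camera("wrist"); M=T@c["mount"]
im=np.ascontiguousarray(c["image"][:,:,::-1])
for z in(.03,.02):
    p,_=discs(c,M,z,SW,.02,"small","tin"); d=p-SW; print("along",d@u,"lat",d@n)
cv2.imwrite("pics/w9.png",im)
E
```

```text
28.125 [ 0.54626877 -0.34886299  0.00991128] [0.35302057 0.03251008 0.09641743]
small [ 0.5681 -0.3734] d 0.036
along 0.00488126534028118 lat 0.002995146754233565
small [ 0.5666 -0.3709] d 0.0387
along 0.0019948902560940535 lat 0.003245782436084844
```

View pics/w9.png

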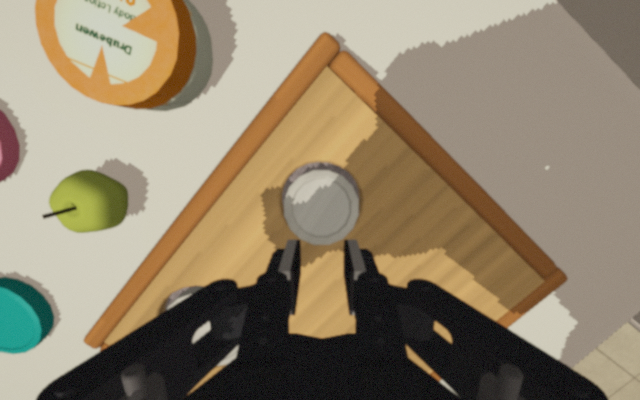

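The small tin sits inside the well rim at (320,205), though shadow spoils the fit. I'll lift clear and verify both with all cameras.

```bash
python3 - <<'E'
from h import *
import h
from rig import manip
u=(SW-ST)/np.linalg.norm(SW-ST)
p=manip.get_position()
manip.servo_line([*(p[:2]-u*.008),.06],rate=.1)
C=(LW+SW)/2
manip.servo_line([*(C-u*.07),.16],rate=.2)
T=wristT(manip); c=manip.camera("wrist"); M=T@c["mount"]
cv2.imwrite("pics/w10.png",c["image"][:,:,::-1])
h.T_V=90
for nm,g,r in(("L",LW,.028),("S",SW,.02)):
    try: discs(c,M,.020,g,r,nm,"tin")
    except Exception as e: print(nm,e)
c2=manip.camera("side")
cv2.imwrite("pics/s10.png",cv2.resize(c2["image"][130:240,260:420,::-1],None,fx=5,fy=5,interpolation=cv2.INTER_CUBIC))
print(manip.get_time())
E
```

```text
L [ 0.5739 -0.2631] d 0.0578
S [ 0.5641 -0.371 ] d 0.0417
29.7333
```

View pics/w10.png

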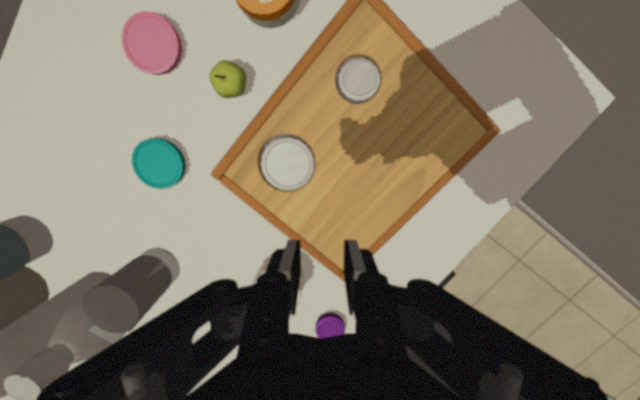

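View pics/s10.png

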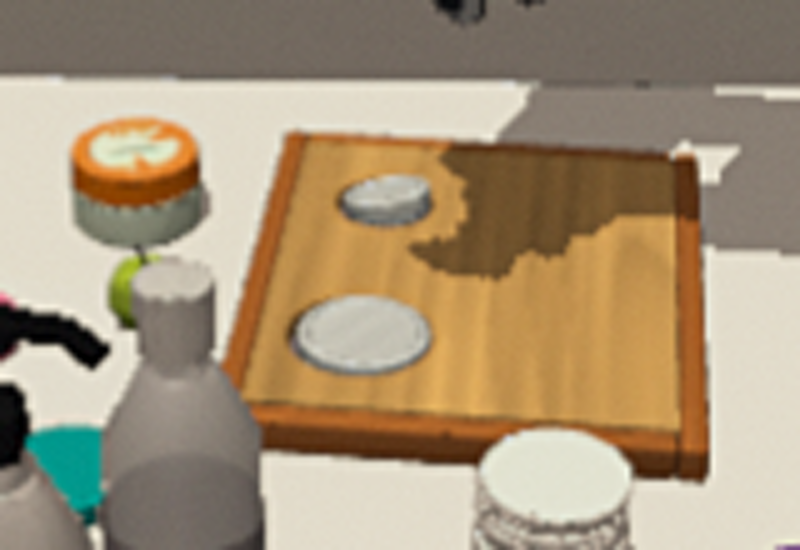

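Large tin is flush in its well (side view, (360,335)). The small tin (385,200) is tilted, with its near/right edge still up on the rim. A closer look before mending it.

```bash
python3 - <<'E'
from h import *
from rig import manip
u=(SW-ST)/np.linalg.norm(SW-ST)
manip.servo_line([*(SW-u*.06),.06],rate=.2)
T=wristT(manip); c=manip.camera("wrist"); M=T@c["mount"]
im=np.ascontiguousarray(c["image"][:,:,::-1])
q=proj(c,[[*SW,.018]],M)[0]; print(q,proj(c,[[*(SW+[.02,0]),.018]],M),proj(c,[[*(SW+[0,.02]),.018]],M))
t=np.linspace(0,6.28,300)
for w,z,r in((SW,.018,.0225),):
    for a in proj(c,np.c_[w[0]+r*np.cos(t),w[1]+r*np.sin(t),0*t+z],M): im[int(a[1]),int(a[0])]=(0,0,255)
x,y=q.astype(int); x0=max(0,x-70);y0=max(0,y-60)
cv2.imwrite("pics/w11.png",cv2.resize(im[y0:y0+120,x0:x0+140],None,fx=5,fy=5,interpolation=cv2.INTER_CUBIC))
print(x0,y0,manip.get_time())
E
```

```text
[321.56327216 140.0525635 ] [[297.67775092 122.09985262]] [[304.67111442 163.53449305]]
251 80 30.525
```

View pics/w11.png

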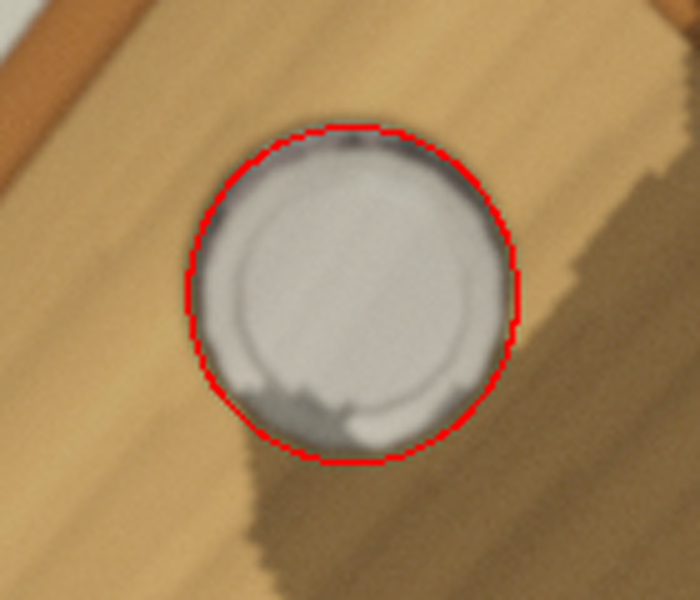

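```bash
python3 - <<'E'
from h import *
from rig import manip
p=manip.get_position(); u=(SW-ST)/np.linalg.norm(SW-ST)
manip.servo_line([p[0]-.10,p[1]+.10,.20],rate=.25)
c=manip.camera("side"); im=np.ascontiguousarray(c["image"][:,:,::-1])
cv2.imwrite("pics/s12.png",cv2.resize(im[145:225,290:390],None,fx=8,fy=7,interpolation=cv2.INTER_CUBIC))
for w,r in((LW,.028),(SW,.02)):
    t=np.linspace(0,6.28,9)[:-1]
    print(np.round((proj(c,np.c_[w[0]+r*np.cos(t),w[1]+r*np.sin(t),0*t+.020])-[290,145])*[8,7]).astype(int).tolist())
c=manip.camera("top"); cv2.imwrite("pics/t12.png",cv2.resize(c["image"][110:305,240:445,::-1],None,fx=3.5,fy=3,interpolation=cv2.INTER_CUBIC))
print(manip.get_time())
E
```

```text
[[234, 356], [263, 394], [340, 411], [417, 396], [448, 359], [416, 322], [343, 307], [268, 320]]
[[311, 171], [331, 194], [381, 204], [430, 195], [450, 173], [429, 151], [381, 142], [332, 150]]
31.5667
```

View pics/s12.png

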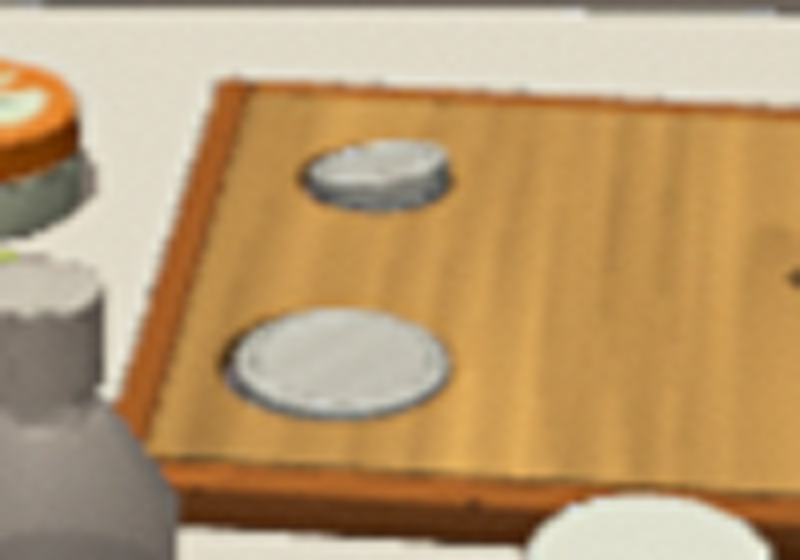

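View pics/t12.png

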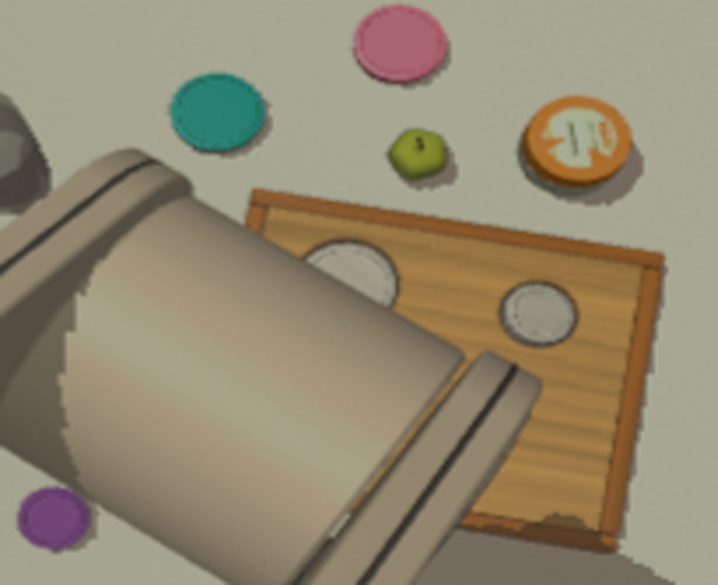

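The side view shows a wall band below the small tin's top ((380,190) against a predicted flush edge at row 204). So its trailing edge is still hung on the chamfer about 8 mm up, with ~3 mm free ahead of it. I'll nudge a few mm further along the same line. At this height the tips would pass over the tin if it were already seated.

```bash
python3 - <<'E'
from h import *
from rig import manip
u=(SW-ST)/np.linalg.norm(SW-ST)
o=ori(u)
manip.servo_line([*(SW-u*.045),.05],o,rate=.25)
manip.servo_line([*(SW-u*.034),.0103],o,rate=.1)
f0=manip.get_contact_force()
for d in(.0275,.0265,.0255,.0245):
    manip.servo_line([*(SW-u*d),.0103],o,rate=.02)
    print(d,np.round(manip.get_contact_force()-f0,2),manip.get_time())
c=manip.camera("side"); im=np.ascontiguousarray(c["image"][:,:,::-1])
cv2.imwrite("pics/s13.png",cv2.resize(im[145:225,290:390],None,fx=8,fy=7,interpolation=cv2.INTER_CUBIC))
E
```

```text
0.0275 [-1.1   0.08 -1.22] 33.6167
0.0265 [-0.68 -0.16 -1.82] 33.8667
0.0255 [-0.94  0.83 -0.83] 34.1167
0.0245 [-0.35 -0.14 -0.6 ] 34.3667
```

View pics/s13.png

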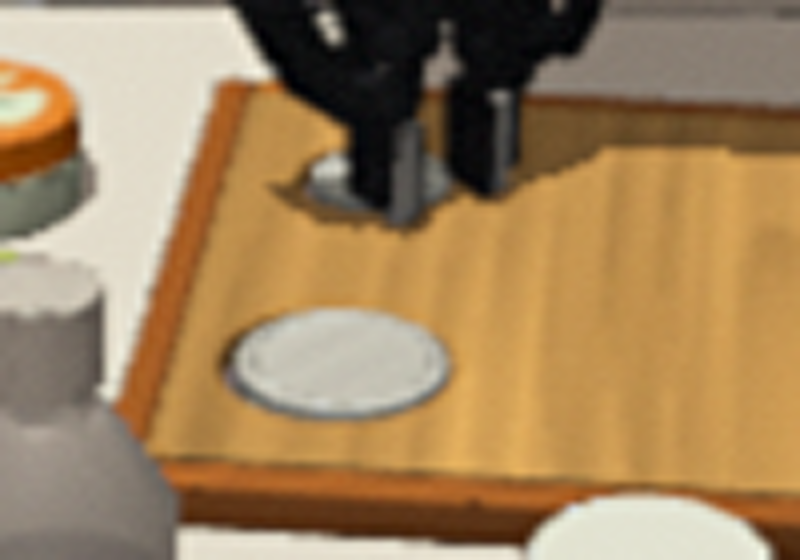

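The tin is hidden behind the fingers here. Back off and look.

```bash
python3 - <<'E'
from h import *
from rig import manip
u=(SW-ST)/np.linalg.norm(SW-ST)
manip.servo_line([*(SW-u*.034),.012],rate=.1)
manip.servo_line([*(SW-u*.05),.06],rate=.2)
manip.servo_line([*(SW-u*.10),.16],rate=.25)
c=manip.camera("side"); im=np.ascontiguousarray(c["image"][:,:,::-1])
cv2.imwrite("pics/s14.png",cv2.resize(im[145:225,290:390],None,fx=8,fy=7,interpolation=cv2.INTER_CUBIC))
print(manip.get_time())
E
```

```text
35.7167
```

View pics/s14.png

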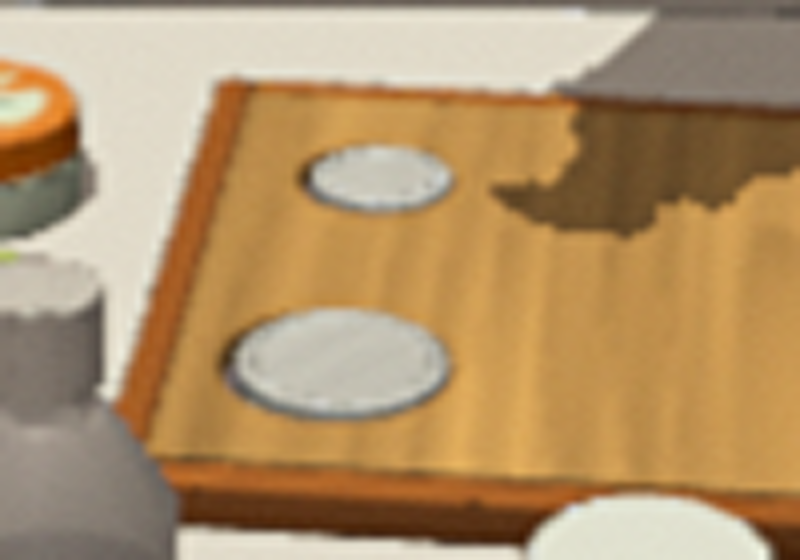

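Both tins now show flat, flush ellipses at (380,178) and (340,362), matching the predictions. A last check that the bystanders haven't moved, then sign off.

```bash
python3 - <<'E'
from h import *
from rig import manip
a=cv2.imread("pics/side0.png").astype(int); c=manip.camera("side"); b=c["image"][:,:,::-1].astype(int)
d=np.abs(a-b).max(2)
for n,(x0,x1,y0,y1) in dict(pads=(350,390,213,252),pot=(270,304,150,182),candle=(280,290,180,194),purple=(408,436,238,258)).items():
    print(n,(d[y0:y1,x0:x1]>40).mean())
manip.sign_off(); print(manip.get_time())
E
```

```text
pads 0.0
pot 0.0
candle 0.0
purple 0.0
the job is handed in; nothing more can be done
the job is handed in; nothing more can be done
```

Both tins are seated in their own wells, and I handed the job in at about 36 s of the 58 s allowed. I pushed the large tin in first, then the small one, with two spread fingertips about 3.5 mm above the board. Neither tin was lifted.

- **Last checks:** the final side view shows both tins flat and level, within about 1 px of where a seated tin should appear. The pads, pot, candle and purple look-alike are unchanged in that view. The pink and turquoise ones I only saw in place by eye.
- **Small tin needed a second push:** its trailing edge hung on the rim after the first, although the wrist view looked fine. The side view showed the tilt, and a nudge of about 3 mm seated it.
- **Disagreed with the text:** at 30 mm opening a touch on the board put the fingertips about 12 mm behind the TCP, not 22 mm ahead as stated. I used the touched height.
- **Unreliable circle fits:** a few fits in the wrist pictures were thrown off by shadow or the well floor. For the last pushes I used the top-camera well positions instead.

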